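Push a row of parts bins home under the bench riser

TASK

The row of three blue parts bins stands part way into the low grey riser. Push the rear bin so that the whole row slides in as one straight, closed-up row, until the front bin rests against the yellow pad of the end stop and the row stands square and centred on it; the rear bin then stands just inside the roof edge, so the tool has to lean to reach in under it. Do not let the row buckle, break apart, lift or tip on the way, leave the spool, the cutters and the tape roll on the roof alone, and draw the tool out clear.

Things in the scene. Friction and masses are not known exactly. Their poses are not given: they have to be found in the camera images.
- riser: fixed riser: white base board, top z = 0.008, with an infeed tongue 110 mm wide back to x = -0.155; grey roof from x = 0 to 0.110, 170 mm wide, underside 80 and top 84 mm above the board (side lips 94), on four thin posts with 146 mm free between left and right. Origin at mat height (z = 0) under the middle of the roof's front edge; +x level, the way the bins go in; z up. No side guides.
- riser_pad (a point): centre of the yellow pad's face, riser x = 0.198, y = 0, 20 mm above the board. The pad is 80 mm wide, on a fixed aluminium end stop 120 mm wide and 40 mm high, beyond the roof; same axes as the riser. A row pushed home fills riser x = 0.018 to 0.198
- bin_front: open blue parts bin holding pins, 60 (x) x 80 (y) x 35 mm, 0.18 to 0.35 kg; origin at the centre of its underside. Its +x wall is 35 mm high and faces out of the riser, to the side it is pushed from; its -x wall is 22 mm high. First of the row, nearest the end stop; home at riser x = 0.168, y = 0.
- bin_middle: open blue parts bin holding pins, 60 (x) x 80 (y) x 35 mm, 0.18 to 0.35 kg; origin at the centre of its underside. Its +x wall is 35 mm high and faces out of the riser, to the side it is pushed from; its -x wall is 22 mm high. Second of the row; home at riser x = 0.108, y = 0.
- bin_rear: open blue parts bin holding pins, 60 (x) x 80 (y) x 35 mm, 0.18 to 0.35 kg; origin at the centre of its underside. Its +x wall is 35 mm high and faces out of the riser, to the side it is pushed from; its -x wall is 22 mm high. Last of the row; starts with its tall wall 77 to 142 mm outside the roof edge, gaps up to 5 mm. Home at riser x = 0.048, y = 0. Push: 3 to 12 N.
- spool: bystander: blue solder spool lying flat on the mat, diameter 60, 31 mm high; origin at the centre of its underside
- cutters: bystander: side cutters with red handles lying flat on the mat, 156 (its x) x 43 x 12 mm; origin at the centre of its underside
- tape: bystander: yellow tape roll lying flat on the back half of the riser's roof, diameter 56, 18 mm high; origin at the centre of its underside

How it is judged (in metres and radians):
At the end, for the whole second after the job is handed in: The front bin is within 6 mm of the yellow pad and the rear bin within 12 mm of its home place (row closed up, rear wall inside the roof edge); each bin within 15 mm of the riser's centre line, within 8 degrees of square to it, flat on the board and at rest (x of bin_front in the frame of riser above 0.162 m and x of bin_rear in the frame of riser above 0.036 m and y of bin_front in the frame of riser between -0.015 and 0.015 m and angle between the x axis of each of bin_front, bin_middle, bin_rear and the x axis of riser, either way round below 0.14 rad and angle between each of bin_front, bin_middle, bin_rear's own z axis and vertical below 0.08 rad and linear speed of each of bin_front, bin_middle, bin_rear below 0.01 m/s and y of bin_middle in the frame of riser between -0.015 and 0.015 m and y of bin_rear in the frame of riser between -0.015 and 0.015 m); the robot touches nothing.
It fails at once if the row buckles or splays: a bin is more than 16 mm sideways out of line with its neighbour, or turned more than 12.6 degrees against it (y of bin_front in the frame of bin_middle above 0.016 m or y of bin_front in the frame of bin_middle below -0.016 m or angle between the x axis of bin_front and the x axis of bin_middle, either way round above 0.22 rad or y of bin_middle in the frame of bin_rear above 0.016 m or y of bin_middle in the frame of bin_rear below -0.016 m or angle between the x axis of bin_middle and the x axis of bin_rear, either way round above 0.22 rad).
It fails at once if the row breaks apart: a gap of more than 20 mm opens between neighbours (horizontal distance between bin_front and bin_middle above 0.08 m or horizontal distance between bin_middle and bin_rear above 0.08 m).
It fails at once if a bin is lifted more than 15 mm or tipped more than 17 degrees (height (world z) of any of bin_front, bin_middle, bin_rear above 0.023 m or angle between any of bin_front, bin_middle, bin_rear's own z axis and vertical above 0.3 rad).
It fails at once if the spool, the cutters or the tape roll is moved more than 25 mm (distance of any of spool, cutters, tape from where it was at the start of the episode above 0.025 m).
It also fails if it takes over 35 s, if anything falls off the work surface, if the arm or the gripper's body presses on something with over 40 N, if the wrist force passes 120 N, or if a joint passes its speed limit or range.

ROBOT

A 6-joint arm with a two-finger parallel gripper is mounted at the origin on a cart in front of the work surface, level with it; the furniture and walls round the work are solid. World frame = base frame: x ahead of the robot, y to its left, z up, the work surface at z = 0. Lengths are in mm, angles in rad, forces in N, time in s.
With the tool pointing down it reaches from about 275 to 750 mm from the base axis. Payload 10.2 kg.
Tool frame: the origin (TCP) lies midway between the tips of the shut fingers; the grasp point (between the pads) lies 19 mm behind it; z points along the fingers, y is the line along which they close (so a half turn about z gives the same grasp; the last joint's range is limited). The gripper opens to 85 mm and grips with 20 to 120 N. Pads are 22 mm wide; open, the fingers measure 114 mm over their backs; the gripper's body (76 mm by 85 mm) begins 54 mm behind the grasp point. The pads swing forward as they close: fully open they stand 13 mm farther back than shut.
Start: joints at [-1.031, 0.313, 1.498, -0, 1.331, -0.223], TCP at [362.741, -379.54, 231.294] pointing down, gripper open.
Joint ranges: [-2.94, 2.94], [-0.97, 2.17], [0.19, 2.56], [-1.23, 4.37], [0.02, 3.11], [-2.88, 2.88]. Speed limits (rad/s): [2.39, 2.39, 3.01, 3.14, 3.14, 3.14].

INTERFACE

Orientations are given as a unit quaternion [w, x, y, z].
In Python, from rig import ctrl gives the robot as it stands.
- The arm moves only by the tool send_rows, never from a script. Its argument "targets" is a list of rows, each a list of 7 numbers: the closure, from -1 (fully open) to 1 (shut), so that 0 is half open, then the shift along the tool's x, y, z in m, then the turn, a rotation vector about the tool's x, y, z in rad. In form: [[claw, dx, dy, dz, ax, ay, az], ...]. A call has exactly 10 rows; each row shifts and turns the commanded pose from where the row before left it, along the tool's axes as they then stand; what a row does not reach is not made up. A row lasts 1/8 s, in which the tool goes at most 62.5 mm and 10.7 degrees, less where a joint would pass 70% of its speed; a pose out of reach is approached as far as the arm can. A call with a gripper value outside its range is refused whole. The fingers move at their own pace and stop on an object; "squeeze" is the grip in N (left out, the last holds). Time passes only in rows, so rows that do not move let the fingers close, or fill a call up. It gives the time, the measured TCP pose, the force, the opening and the grip force at its end, in the units of the state.
- ctrl.sense(): the state, without advancing time (a new reading comes with each control period).
- ctrl.capture(name): name is "side" or "top" or "wrist"; returns a dict with "img" (420x560x3 uint8, red, green, blue), "camera_matrix" (3x3 intrinsics, pixels), "R" (3x3) and "t" (3): a world point X has camera coordinates R X + t. Camera axes: x right, y down, z forward; pixel columns grow to the right and rows downward; lengths in mm; the calibration is good to about 2 mm. A picture is of the moment at which its call begins. There is no depth.
- ctrl.finish_job(): hands the job in; it is judged then, once.
Trained networks look in a picture, given as the dict that the camera call returned (one of the last four; its "shot" number tells which), for a name from the list of things; names that differ only in an ending like _2 or _b are one class to them, and where a whole thing is asked for, a point or a joint stands for the part that bears it (a point fixed in the world has none). Each returns a list of dicts, best first, with "score" (0 to 1); they miss things now and then, are a little off and sometimes report something else, mostly with a low value. They report only what shows in the picture. A call takes as long as a camera call.
- ctrl.boxes_of(query, picture): "extent" ([left, top, width, height] in pixels, round what is visible of it).
- ctrl.landmark_of(query, picture): "point" ([column, row] in pixels: a listed point, or the origin of a listed thing).
The state is a dict: "time_s": time; "joints": joint angles; "dq": joint speeds; "tau": joint torques, N m; "eef_pos": TCP position; "ee_rot": TCP orientation; "force": force on the tool from outside, world axes, zero at the start; "wrist_torque": the same for the moment, N m; "grip_width": opening from 0.0 (shut) to 1.0 (fully open); "grip_force": force on a finger pad.
Only numpy, scipy, OpenCV 4.12 (cv2) and the standard library are available. Lean on these libraries where they do the work, as an engineer would, in place of code of your own. Each camera call takes 0.05 s, during which the arm holds its last target. There are 200 camera calls.

## Working session

There is one attempt and no reset: what is moved stays moved. The work goes in short steps, Python scripts to look and compute and a tool call to move; the robot and the scene stay as the last step left them, time stands still between calls to the robot, and variables do not carry over. Pictures are saved under pics/ and viewed, at most 10 in all, crops included, and the job is handed in when it is done.

Besides the shell and the picture viewer there is one more tool, called after "Request:" as name(argument=value, ...), one argument or row to a line, values as JSON. send_rows: Moves the arm, as the interface text tells. Its arguments: {"type":"object","properties":{"targets":{"type":"array"},"squeeze":{"type":"number"}},"required":["targets"]}

```bash
mkdir -p pics; ls
cat > h.py <<'E'
import numpy as np, cv2
from rig import ctrl
def ray(p,px):
    K,R,t=[np.array(p[k],float) for k in("camera_matrix","R","t")]
    d=R.T@np.linalg.solve(K,[px[0],px[1],1]); return -R.T@t,d
def onz(p,px,z):
    o,d=ray(p,px); return o+d*(z-o[2])/d[2]
def proj(p,X):
    K,R,t=[np.array(p[k],float) for k in("camera_matrix","R","t")]
    c=K@(R@np.array(X,float)+t); return c[:2]/c[2]
def save(p,n): cv2.imwrite(f"pics/{n}.png",cv2.cvtColor(np.array(p["img"]),cv2.COLOR_RGB2BGR))
E
python3 - <<'E'
from h import *
for n in("top","side"):
    p=ctrl.capture(n); save(p,n+"0")
    print(n,"cam",np.round(ray(p,[280,210])[0]))
    for q in("riser","riser_pad","bin_front","bin_middle","bin_rear","spool","cutters","tape"):
        z={"riser":0,"riser_pad":28,"tape":92}.get(q,8 if q[:3]=="bin" else 0)
        for r in ctrl.landmark_of(q,p)[:3]: print(q,round(r["score"],2),np.round(r["point"],1),np.round(onz(p,r["point"],z),1))
print(ctrl.sense())
E
```

```text
pics
top cam [ 451. -178.  918.]
riser 0.87 [311.8 202.9] [ 560.1 -241.2    0. ]
riser_pad 0.7 [288.6 301.6] [ 367.8 -196.3   28. ]
riser_pad 0.55 [212.9 204.9] [550.7 -48.   28. ]
bin_front 0.51 [290.2 301.8] [ 365.6 -199.8    8. ]
bin_middle 0.78 [316.8 203.5] [ 558.1 -250.5    8. ]
bin_rear 0.68 [351.9 198.9] [ 568.  -319.9    8. ]
bin_rear 0.55 [317.1 204.8] [ 555.5 -251.1    8. ]
spool 0.81 [315.4 126.7] [ 715.5 -247.6    0. ]
cutters 0.97 [289.  298.2] [ 371.8 -197.5    0. ]
tape 0.64 [317.9 205.6] [ 544.4 -245.8   92. ]
tape 0.55 [271.  180.9] [ 588.2 -161.1   92. ]
side cam [ 464. -920.  453.]
riser_pad 0.87 [278.4 210.8] [557.1 -42.2  28. ]
bin_front 0.84 [285.1 247.5] [ 554.4 -186.4    8. ]
bin_front 0.48 [276.  208.8] [556.6  12.2   8. ]
bin_middle 0.67 [291.9 262.4] [ 560.4 -246.8    8. ]
bin_rear 0.79 [301.2 280.9] [ 568.5 -312.3    8. ]
spool 0.64 [359.3 257.9] [ 705.3 -239.9    0. ]
cutters 0.77 [199.7 259.8] [ 370.6 -194.5    0. ]
tape 0.94 [296.1 205.7] [ 584.  -155.1   92. ]
{'time_s': 0.9, 'joints': array([-1.03137811e+00,  3.12892371e-01,  1.49768219e+00,  1.34016653e-07,
        1.33100772e+00, -2.23377058e-01]), 'dq': array([-0.00105959,  0.00037215,  0.00032228,  0.00030097, -0.00141093,
       -0.00058411]), 'tau': array([ 1.97511232e-03, -4.12164116e+01, -2.59899563e+01, -1.06144969e-04,
        5.58681022e-04,  2.33109506e-05]), 'eef_pos': array([ 362.75149426, -379.53566915,  231.30479394]), 'ee_rot': array([5.11391262e-06, 9.28145323e-01, 3.72218027e-01, 8.80809947e-07]), 'force': array([ 0.10244389, -0.40498086,  1.19147483]), 'wrist_torque': array([ 0.00550397,  0.01457752, -0.04653747]), 'grip_force': 0.0, 'grip_width': 1.0000990407684822}
```

Run:
```python
import cv2
a=cv2.imread("pics/top0.png")[110:270,170:420]; cv2.imwrite("pics/t1.png",cv2.resize(a,None,fx=3.2,fy=3.2,interpolation=2))
a=cv2.imread("pics/side0.png")[160:340,190:410]; cv2.imwrite("pics/s1.png",cv2.resize(a,None,fx=3.3,fy=3.3,interpolation=2))
```

```text
(no output)
```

View pics/t1.png

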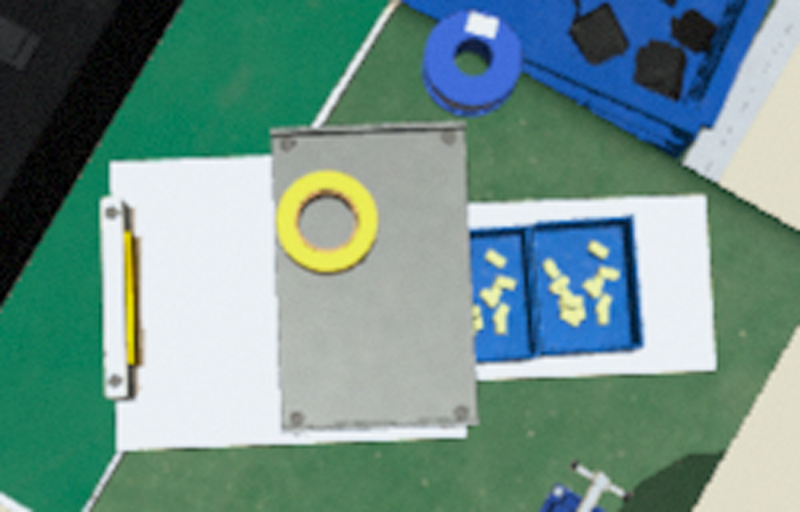

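View pics/s1.png

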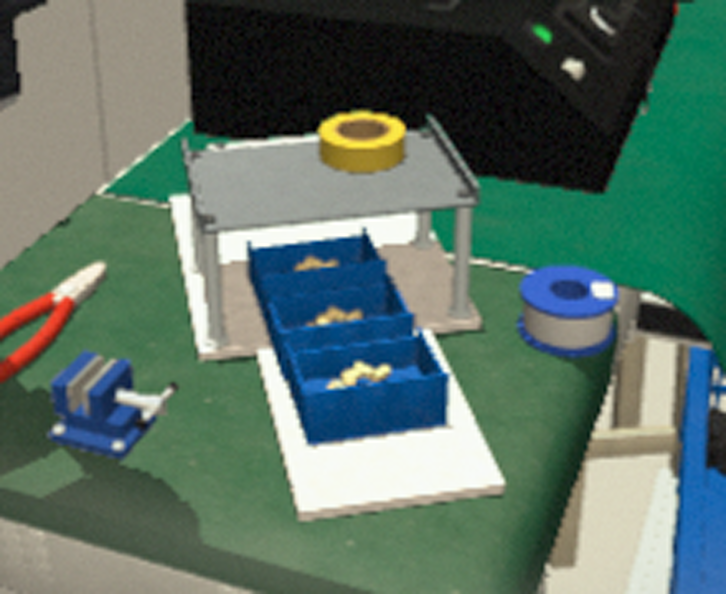

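The top view shows the riser running toward world +y. The tongue's end corners are at crop (705,195) and (715,370), and the rear bin's outer wall top runs (633,216)–(640,348). The side view shows all three bins in line, with the tape roll on the back of the roof. Next I'll fit the riser and bin poses.

```bash
cat > fit.py <<'E'
from h import *
from scipy.optimize import least_squares
T=lambda u,v:(u/3.2+170,v/3.2+110); S=lambda u,v:(u/3.3+190,v/3.3+160)
def rp(q,P):
    c,s=np.cos(q[2]),np.sin(q[2]); return [q[0]+c*P[0]-s*P[1],q[1]+s*P[0]+c*P[1],P[2]]
def fit(obs,q0):
    f=lambda q:np.ravel([proj(c,rp(q*[1,1,.01],P))-np.array(px) for c,P,px in obs])
    r=least_squares(f,np.array(q0)*[1,1,100],loss="soft_l1"); return r.x*[1,1,.01],np.round(f(r.x).reshape(-1,2),1)
def inr(q,X):
    d=np.array(X[:2])-q[:2];c,s=np.cos(q[2]),np.sin(q[2]);return np.array([c*d[0]+s*d[1],-s*d[0]+c*d[1]])
E
python3 - <<'E'
from fit import *
t=ctrl.capture("top"); s=ctrl.capture("side")
ot=[(t,(-155,-55,8),T(705,195)),(t,(-155,55,8),T(715,370)),(t,(0,-85,102),T(465,123)),(t,(0,85,102),T(478,425)),(t,(110,-85,102),T(270,127)),(t,(110,85,102),T(281,430))]
os_=[(s,(-155,55,8),S(300,512)),(s,(-155,-55,8),S(503,487))]
for o in(ot,os_,ot+os_):
    q,r=fit(o,[560,-240,1.57]); print(q,r.tolist())
for c,W,pts in((t,T,[(633,216),(640,348)]),(s,S,[(447,373),(302,392)])):
    A=[inr(q,onz(c,W(*p),43)) for p in pts]; print("rear outer wall top",np.round(A,1))
A=[inr(q,onz(s,S(*p),8)) for p in((445,422),(308,442))]; print("rear outer bottom",np.round(A,1))
A=[inr(q,onz(s,S(*p),43)) for p in((412,318),(272,334),(383,262),(250,278))]; print("mid, front top",np.round(A,1))
A=[inr(q,onz(t,T(*p),43)) for p in((529,228),(536,359))]; print("mid top",np.round(A,1))
print("pad",[np.round(proj(c,rp(q,(198,0,28))),1) for c in(t,s)])
E
```

```text
[ 562.78533827 -244.34613556    1.61846346] [[0.1, -0.1], [0.2, 0.4], [0.2, -0.8], [0.3, -0.3], [-0.2, 0.2], [-0.6, 0.4]]
[ 566.50897889 -245.30819832    1.60746502] [[-0.8, 0.2], [0.9, -0.3]]
[ 563.15286769 -244.53252246    1.62095522] [[0.1, -0.5], [0.4, 0.0], [0.2, -1.0], [0.5, -0.5], [-0.2, 0.1], [-0.4, 0.4], [-1.6, 0.2], [-0.1, -0.9]]
rear outer wall top [[-102.4  -36.8]
 [-102.1   42.3]]
rear outer wall top [[-100.8  -39.3]
 [-102.    41.3]]
rear outer bottom [[ -97.8  -40. ]
 [-100.    38.3]]
mid, front top [[-43.  -34.5]
 [-43.   48.4]
 [ 24.2 -32.8]
 [ 22.1  52.2]]
mid top [[-40.  -32. ]
 [-40.3  46.5]]
pad [array([212.3, 203.6]), array([277.1, 211.7])]
```

The riser fit is consistent: the predicted pad position agrees with the network's within about 1 px. The rear wall is at riser x ≈ -101, and the bins' y values are about 2, 7 and 9 mm. Now I'll check for obstacles on the right, where the arm will lean.

View pics/top0.png

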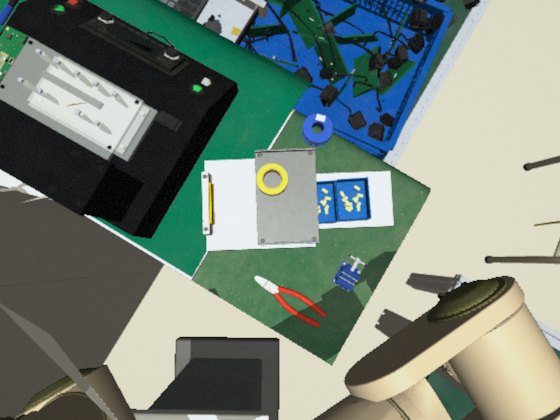

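View pics/side0.png

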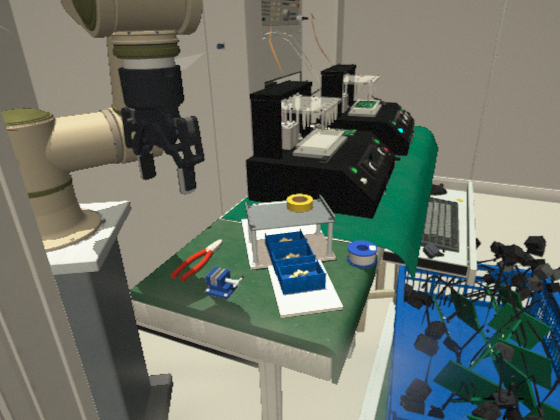

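Run:
```python
from fit import *
from scipy.spatial.transform import Rotation as Ro
q=np.array([563.,-244.5,1.62])
w,x,y,z=ctrl.sense()["ee_rot"]; R0=Ro.from_quat([x,y,z,w]); print(R0.as_matrix().round(3))
# desired: z_tool=lean fwd 48deg, y_tool = +-riser y
for th in(0,30,48):
    th=np.radians(th); ex=np.array([np.cos(q[2]),np.sin(q[2]),0]); ey=np.array([-ex[1],ex[0],0])
    zt=np.sin(th)*ex-np.cos(th)*np.array([0,0,1])
    for sg in(1,-1):
        yt=sg*ey; xt=np.cross(yt,zt); R=np.c_[xt,yt,zt]
        print(np.degrees(th),sg,(R0.inv()*Ro.from_matrix(R)).as_rotvec().round(3))
for P in((-170,0,30),(-101,2,30),(18,0,30)): print(P,np.round(rp(q,P),1))
```

```text
[[ 0.723  0.691  0.   ]
 [ 0.691 -0.723 -0.   ]
 [-0.     0.    -1.   ]]
0.0 1 [ 0.    -0.     2.284]
0.0 -1 [ 0.     0.    -0.857]
29.999999999999996 1 [ 0.595 -0.272  2.221]
29.999999999999996 -1 [ 0.224  0.491 -0.837]
48.00000000000001 1 [ 0.945 -0.432  2.122]
48.00000000000001 -1 [ 0.359  0.785 -0.805]
(-170, 0, 30) [ 571.4 -414.3   30. ]
(-101, 2, 30) [ 566.  -345.5   30. ]
(18, 0, 30) [ 562.1 -226.5   30. ]
```

The full views show free space to the right of the riser tongue, so the arm can lean back there. The first move turns the yaw and shifts over toward the tongue.

Request:
send_rows(
  targets=[
    [0,0,0,0,0,0,-0.1714],
    [0,0,0,0,0,0,-0.1714],
    [0,0,0,0,0,0,-0.1714],
    [0,0,0,0,0,0,-0.1714],
    [0,0,0,0,0,0,-0.1714],
    [0,-0.002,0.0413,0,0,0,0],
    [0,-0.002,0.0413,0,0,0,0],
    [0,-0.002,0.0413,0,0,0,0],
    [0,-0.002,0.0413,0,0,0,0],
    [0,-0.002,0.0413,0,0,0,0],
  ],
)

```text
time_s: 2.25
eef_pos: [570.8, -379.3, 231.2]
ee_rot: [-0.0, 0.69, 0.724, -0.0]
force: [0.4, -0.7, 0.7]
grip_width: 0.498
grip_force: 0.0
```

Request:
send_rows(
  targets=[
    [0,0,0,0,0,0.168,0],
    [0,0,0,0,0,0.168,0],
    [0,0,0,0,0,0.168,0],
    [0,0,0,0,0,0.168,0],
    [0,0,0,0,0,0.168,0],
    [0,0,0,0,0,0,0],
    [0,0,0,0,0,0,0],
    [0,0,0,0,0,0,0],
    [0,0,0,0,0,0,0],
    [0,0,0,0,0,0,0],
  ],
)

```text
time_s: 3.5
eef_pos: [569.6, -379.2, 232.1]
ee_rot: [-0.295, 0.63, 0.662, 0.281]
force: [-0.0, -0.9, -0.2]
grip_width: 0.498
grip_force: 0.0
```

```bash
cat > st.py <<'E'
from fit import *
from scipy.spatial.transform import Rotation as Ro
q=np.array([563.,-244.5,1.62])
s=ctrl.sense(); w,x,y,z=s["ee_rot"]; R=Ro.from_quat([x,y,z,w]).as_matrix()
A=np.array([[np.cos(q[2]),np.sin(q[2]),0],[-np.sin(q[2]),np.cos(q[2]),0],[0,0,1]])
print("t",s["time_s"],"TCP riser",inr(q,s["eef_pos"]).round(1),s["eef_pos"].round(1),"force riser",(A@s["force"]).round(1),"grip",round(s["grip_width"],2))
print((A@R).round(3).tolist()); print("j",s["joints"].round(2))
E
python3 st.py
```

```text
t 3.5 TCP riser [-1.348e+02  1.000e-01] [ 569.6 -379.2  232.1] force riser [-0.9  0.1 -0.2] grip 0.5
[[0.668, 0.0, 0.744], [0.0, -1.0, -0.0], [0.744, 0.001, -0.668]]
j [-0.92  1.18  0.22  0.65  2.38 -0.64]
```

Request:
send_rows(
  targets=[
    [0,0,0,0,0,-0.157,0],
    [0,0,0,0,0,-0.157,0],
    [0,-0.0107,0,0.0186,0,0,0],
    [0,-0.0107,0,0.0186,0,0,0],
    [0,-0.0107,0,0.0186,0,0,0],
    [0,-0.0107,0,0.0186,0,0,0],
    [0,-0.0107,0,0.0186,0,0,0],
    [0,-0.0107,0,0.0186,0,0,0],
    [0,-0.0107,0,0.0186,0,0,0],
    [0,0,0,0,0,0,0],
  ],
)

```text
time_s: 4.75
eef_pos: [569.0, -378.2, 79.1]
ee_rot: [-0.19, 0.666, 0.699, 0.179]
force: [0.4, -0.1, 0.3]
grip_width: 0.497
grip_force: 0.0
```

```bash
python3 st.py
```

```text
t 4.75 TCP riser [-133.9    0.6] [ 569.  -378.2   79.1] force riser [-0.1 -0.4  0.3] grip 0.5
[[0.863, -0.0, 0.504], [-0.001, -1.0, 0.002], [0.504, -0.002, -0.863]]
j [-0.87  1.04  0.75  0.31  1.78 -0.92]
```

Request:
send_rows(
  targets=[
    [0,-0.0063,0,0.0107,0,0,0],
    [0,-0.0063,0,0.0107,0,0,0],
    [0,-0.0063,0,0.0107,0,0,0],
    [0,-0.0063,0,0.0107,0,0,0],
    [0,-0.0063,0,0.0107,0,0,0],
    [0,0.0035,0,0.002,0,0,0],
    [0,0.0035,0,0.002,0,0,0],
    [0,0.0035,0,0.002,0,0,0],
    [0,0.0035,0,0.002,0,0,0],
    [0,0,0,0,0,0,0],
  ],
)

```text
time_s: 6.0
eef_pos: [568.8, -362.8, 19.4]
ee_rot: [-0.188, 0.666, 0.699, 0.179]
force: [0.0, 0.2, 0.5]
grip_width: 0.506
grip_force: 0.0
```

```bash
python3 st.py
python3 - <<'E'
from h import *
t=ctrl.capture("top");s=ctrl.capture("side")
a=t["img"][110:270,250:420];b=s["img"][160:330,230:400]
a=cv2.resize(np.array(a),(400,376));b=cv2.resize(np.array(b),(376,376))
save({"img":np.hstack([a,b])},"c2")
E
```

```text
t 6.0 TCP riser [-118.4    0. ] [ 568.8 -362.8   19.4] force riser [ 0.2 -0.   0.5] grip 0.51
[[0.865, 0.0, 0.502], [0.0, -1.0, -0.0], [0.502, 0.0, -0.865]]
j [-0.86  1.07  0.84  0.31  1.65 -0.95]
```

View pics/c2.png

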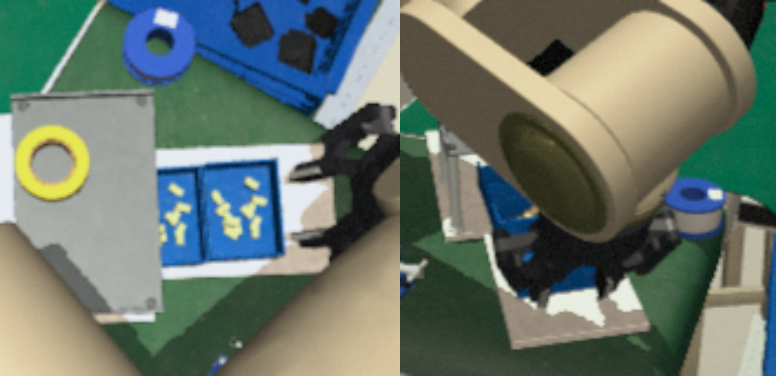

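The fingers stand low behind the tall wall, centred on it (crop rows 173 and 240, bin rows 162–255). I'll start a slow straight push.

Request:
send_rows(
  targets=[
    [0,0.0045,0,0.0026,0,0,0],
    [0,0.0045,0,0.0026,0,0,0],
    [0,0.0045,0,0.0026,0,0,0],
    [0,0.0045,0,0.0026,0,0,0],
    [0,0.0045,0,0.0026,0,0,0],
    [0,0.0045,0,0.0026,0,0,0],
    [0,0.0045,0,0.0026,0,0,0],
    [0,0.0045,0,0.0026,0,0,0],
    [0,0.0045,0,0.0026,0,0,0],
    [0,0,0,0,0,0,0],
  ],
)

```text
time_s: 7.35
eef_pos: [566.4, -315.6, 19.3]
ee_rot: [-0.189, 0.666, 0.699, 0.18]
force: [-0.8, 0.0, 0.2]
grip_width: 0.497
grip_force: 0.0
```

```bash
python3 st.py
python3 - <<'E'
from h import *
t=ctrl.capture("top");s=ctrl.capture("side")
a=t["img"][130:250,200:400];b=s["img"][160:330,230:400]
a=cv2.resize(np.array(a),(800,480),interpolation=2)
save({"img":a},"c3"); save(s,"c3s")
E
```

```text
t 7.35 TCP riser [-71.2   0.1] [ 566.4 -315.6   19.3] force riser [0.1 0.8 0.2] grip 0.5
[[0.864, 0.0, 0.503], [0.0, -1.0, 0.0], [0.503, -0.0, -0.864]]
j [-0.82  1.    1.    0.33  1.57 -0.94]
```

View pics/c3.png

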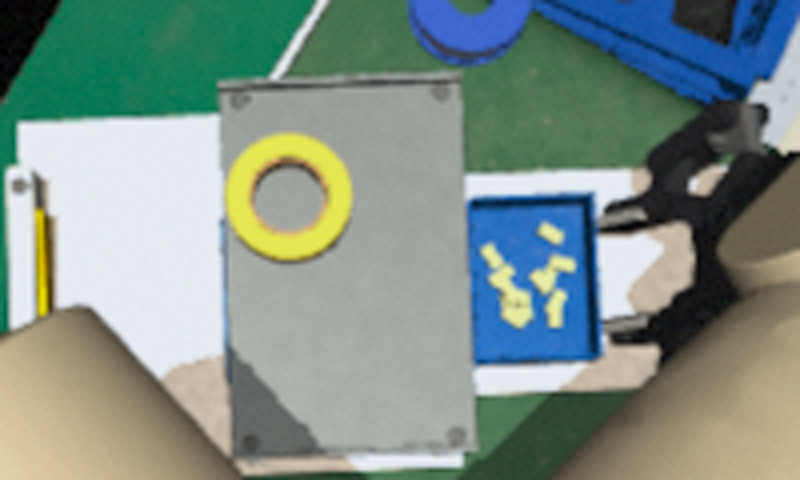

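The row moved as one. The rear wall's top edge is at crop (595,194)–(602,356), and the front bin's edge is just emerging beyond the roof at crop x≈224.

Run:
```python
from fit import *
q=np.array([563.,-244.5,1.62]); t=ctrl.capture("top")
for p in((595,194),(602,356)): print(inr(q,onz(t,(p[0]/4+200,p[1]/4+130),43)).round(1))
print(inr(q,onz(t,(223/4+200,220/4+130),30)).round(1))
im=np.array(t["img"]).astype(int); m=(im[...,2]>im[...,0]*1.6)&(im[...,2]>im[...,1]*1.25)&(im[...,2]>50)
ys,xs=np.nonzero(m[160:240,240:260]); print(sorted(set(zip((xs+240).tolist(),(ys+160).tolist()))))
```

```text
[-65.9 -36.5]
[-65.2  41.1]
[112.6 -32.8]
[]
```

Request:
send_rows(
  targets=[
    [0,-0.0035,0,-0.002,0,0,0],
    [0,0,0,0,0,0.157,0],
    [0,0,0,0,0,0.157,0],
    [0,-0.0019,0,0.0017,0,0,0],
    [0,0.004,0,0.0045,0,0,0],
    [0,0.004,0,0.0045,0,0,0],
    [0,0.004,0,0.0045,0,0,0],
    [0,0.004,0,0.0045,0,0,0],
    [0,0.004,0,0.0045,0,0,0],
    [0,0,0,0,0,0,0],
  ],
)

```text
time_s: 8.75
eef_pos: [565.2, -289.6, 16.9]
ee_rot: [-0.296, 0.629, 0.661, 0.281]
force: [0.6, -0.4, 0.1]
grip_width: 0.497
grip_force: 0.0
```

```bash
python3 st.py
python3 - <<'E'
from h import *
t=ctrl.capture("top")
a=t["img"][130:250,200:400]
a=cv2.resize(np.array(a),(800,480),interpolation=2)
save({"img":a},"c4")
E
```

```text
t 8.75 TCP riser [-45.2   0.1] [ 565.2 -289.6   16.9] force riser [-0.4 -0.5  0.1] grip 0.5
[[0.667, 0.001, 0.745], [0.0, -1.0, 0.0], [0.745, 0.0, -0.667]]
j [-0.85  1.12  0.88  0.5   1.82 -0.95]
```

View pics/c4.png

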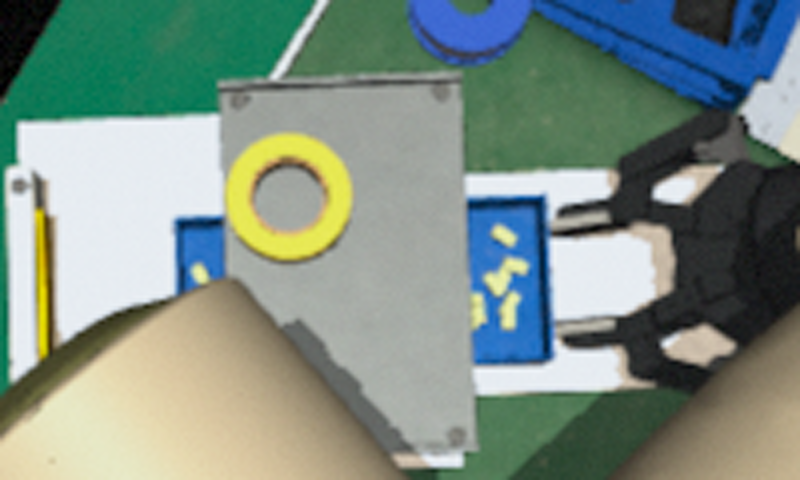

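Rear wall top is now at crop (545,197)–(552,360), and the front bin's far corner is at (177,220). It's still straight, so I'll continue.

Request:
send_rows(
  targets=[
    [0,0.0033,0,0.0037,0,0,0],
    [0,0.0033,0,0.0037,0,0,0],
    [0,0.0033,0,0.0037,0,0,0],
    [0,0.0033,0,0.0037,0,0,0],
    [0,0.0033,0,0.0037,0,0,0],
    [0,0.0033,0,0.0037,0,0,0],
    [0,0.0033,0,0.0037,0,0,0],
    [0,0.0033,0,0.0037,0,0,0],
    [0,0.0033,0,0.0037,0,0,0],
    [0,0,0,0,0,0,0],
  ],
)

```text
time_s: 10.05
eef_pos: [563.0, -245.7, 16.6]
ee_rot: [-0.295, 0.63, 0.661, 0.281]
force: [0.2, -1.1, 0.6]
grip_width: 0.499
grip_force: 0.8
```

```bash
python3 st.py
python3 - <<'E'
from fit import *
q=np.array([563.,-244.5,1.62])
print("front corner before",inr(q,onz(ctrl.capture("top"),(177/4+200,220/4+130),30)).round(1))
t=ctrl.capture("top");s=ctrl.capture("side")
a=cv2.resize(np.array(t["img"][130:250,190:350]),(640,480),interpolation=2)
save({"img":a},"c5"); save(s,"c5s")
E
```

```text
t 10.05 TCP riser [-1.2  0.1] [ 563.  -245.7   16.6] force riser [-1.2 -0.1  0.6] grip 0.5
[[0.667, -0.0, 0.745], [0.0, -1.0, -0.0], [0.745, 0.0, -0.667]]
j [-0.81  1.06  1.03  0.51  1.74 -0.96]
front corner before [134.9 -33.6]
```

View pics/c5.png

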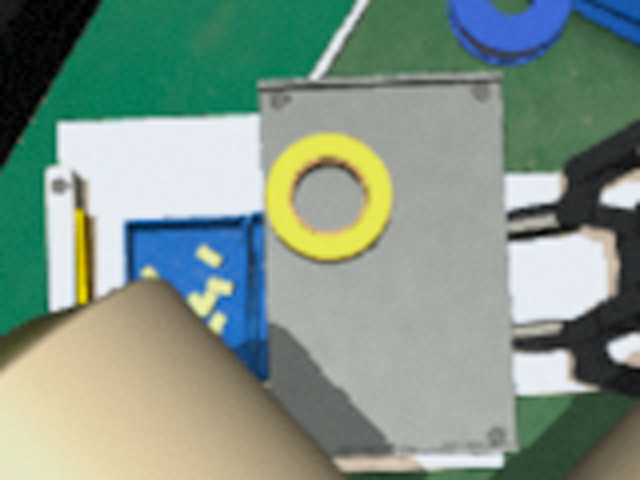

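The front bin's far corner is at crop (126,221) and the pad face is near column 86, so 14–19 mm remains. I'll finish in small steps and watch the force.

Request:
send_rows(
  targets=[
    [0,0.001,0,0.0011,0,0,0],
    [0,0.001,0,0.0011,0,0,0],
    [0,0.001,0,0.0011,0,0,0],
    [0,0.001,0,0.0011,0,0,0],
    [0,0.001,0,0.0011,0,0,0],
    [0,0.001,0,0.0011,0,0,0],
    [0,0.001,0,0.0011,0,0,0],
    [0,0.001,0,0.0011,0,0,0],
    [0,0,0,0,0,0,0],
    [0,0,0,0,0,0,0],
  ],
)

```text
time_s: 11.45
eef_pos: [562.3, -234.2, 16.4]
ee_rot: [-0.295, 0.63, 0.661, 0.281]
force: [0.7, -4.4, 0.3]
grip_width: 0.498
grip_force: 2.4
```

```bash
python3 st.py
python3 - <<'E'
from fit import *
q=np.array([563.,-244.5,1.62])
t=ctrl.capture("top")
im=np.array(t["img"]).astype(int); m=(im[...,2]>im[...,0]*1.6)&(im[...,2]>im[...,1]*1.15)&(im[...,2]>60)
for r in(188,190,193,196): 
    c=np.nonzero(m[r,205:255])[0]; print(r,c.min()+205 if len(c) else None, inr(q,onz(t,(c.min()+204.5,r),30)).round(1) if len(c) else "")
save({"img":cv2.resize(np.array(t["img"][130:250,190:350]),(640,480),interpolation=2)},"c6")
E
```

```text
t 11.45 TCP riser [10.3  0.2] [ 562.3 -234.2   16.4] force riser [-4.4 -0.5  0.3] grip 0.5
[[0.668, -0.0, 0.744], [-0.0, -1.0, -0.0], [0.744, 0.0, -0.668]]
j [-0.8   1.04  1.06  0.52  1.71 -0.96]
188 215 [192.7 -29.9]
190 215 [192.8 -26. ]
193 216 [191.  -20.1]
196 215 [193.1 -14.3]
```

Request:
send_rows(
  targets=[
    [0,0.0006,0,0.0006,0,0,0],
    [0,0.0006,0,0.0006,0,0,0],
    [0,0.0006,0,0.0006,0,0,0],
    [0,0.0006,0,0.0006,0,0,0],
    [0,0.0006,0,0.0006,0,0,0],
    [0,0,0,0,0,0,0],
    [0,0,0,0,0,0,0],
    [0,0,0,0,0,0,0],
    [0,0,0,0,0,0,0],
    [0,0,0,0,0,0,0],
  ],
)

```text
time_s: 12.75
eef_pos: [562.1, -229.5, 16.7]
ee_rot: [-0.296, 0.63, 0.661, 0.281]
force: [-0.9, -1.1, -0.2]
grip_width: 0.5
grip_force: 0.4
```

```bash
python3 st.py
```

```text
t 12.75 TCP riser [15.   0.2] [ 562.1 -229.5   16.7] force riser [-1.   0.9 -0.2] grip 0.5
[[0.667, -0.0, 0.745], [-0.0, -1.0, 0.0], [0.745, -0.0, -0.667]]
j [-0.8   1.04  1.07  0.52  1.71 -0.96]
```

Not yet at the pad. I'll go further at 0.5 mm per row.

Request:
send_rows(
  targets=[
    [0,0.0004,0,0.0004,0,0,0],
    [0,0.0004,0,0.0004,0,0,0],
    [0,0.0004,0,0.0004,0,0,0],
    [0,0.0004,0,0.0004,0,0,0],
    [0,0.0004,0,0.0004,0,0,0],
    [0,0,0,0,0,0,0],
    [0,0,0,0,0,0,0],
    [0,0,0,0,0,0,0],
    [0,0,0,0,0,0,0],
    [0,0,0,0,0,0,0],
  ],
)

```text
time_s: 14.0
eef_pos: [562.2, -228.6, 16.9]
ee_rot: [-0.293, 0.631, 0.662, 0.281]
force: [-0.0, -11.3, -1.3]
grip_width: 0.498
grip_force: 5.7
```

```bash
python3 st.py
python3 - <<'E'
from fit import *
q=np.array([563.,-244.5,1.62])
t=ctrl.capture("top")
im=np.array(t["img"]).astype(int); m=(im[...,2]>im[...,0]*1.6)&(im[...,2]>im[...,1]*1.15)&(im[...,2]>60)
for r in(188,190,193,196): 
    c=np.nonzero(m[r,205:255])[0]; print(r,c.min()+205 if len(c) else None, inr(q,onz(t,(c.min()+204.5,r),30)).round(1) if len(c) else "")
a=cv2.resize(np.array(t["img"][150:240,190:330]),(700,450),interpolation=2)
save({"img":a},"c7")
E
```

```text
t 14.0 TCP riser [15.9  0. ] [ 562.2 -228.6   16.9] force riser [-11.3   0.6  -1.3] grip 0.5
[[0.67, -0.002, 0.742], [-0.0, -1.0, -0.002], [0.742, 0.001, -0.67]]
j [-0.8   1.03  1.08  0.52  1.7  -0.96]
188 212 [198.5 -30.1]
190 212 [198.6 -26.2]
193 212 [198.7 -20.4]
196 212 [198.9 -14.5]
```

View pics/c7.png

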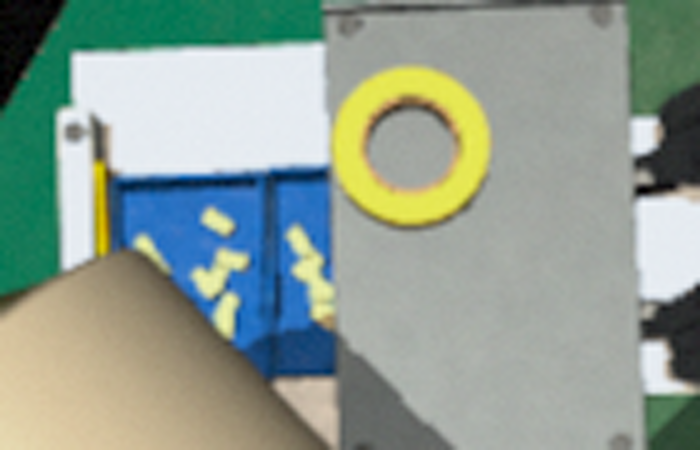

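The row is against the pad: 11 N, and the front face measures 198.6. Its side edge is about 6 mm off the pad's edge, so it's centred within tolerance. I'll draw straight back out, then check.

Request:
send_rows(
  targets=[
    [0,-0.002,0,-0.0022,0,0,0],
    [0,-0.004,0,-0.0045,0,0,0],
    [0,-0.007,0,-0.0078,0,0,0],
    [0,-0.008,0,-0.009,0,0,0],
    [0,-0.008,0,-0.009,0,0,0],
    [0,-0.008,0,-0.009,0,0,0],
    [0,-0.008,0,-0.009,0,0,0],
    [0,-0.008,0,-0.009,0,0,0],
    [0,-0.008,0,-0.009,0,0,0],
    [0,0,0,0,0,0,0],
  ],
)

```text
time_s: 15.3
eef_pos: [566.3, -319.5, 16.8]
ee_rot: [-0.295, 0.63, 0.661, 0.281]
force: [-0.3, -0.1, -0.3]
grip_width: 0.505
grip_force: 0.0
```

Request:
send_rows(
  targets=[
    [0,0,0,0,0,-0.16,0],
    [0,0,0,0,0,-0.16,0],
    [0,0.007,0,-0.018,0,0,0],
    [0,0.01,0,-0.018,0,0,0],
    [0,0.01,0,-0.018,0,0,0],
    [0,0.01,0,-0.018,0,0,0],
    [0,0.01,0,-0.018,0,0,0],
    [0,0.01,0,-0.018,0,0,0],
    [0,0,0,0,0,0,0],
    [0,0,0,0,0,0,0],
  ],
)

```text
time_s: 16.55
eef_pos: [566.5, -322.4, 138.5]
ee_rot: [-0.187, 0.666, 0.7, 0.177]
force: [-0.8, -0.5, -0.8]
grip_width: 0.499
grip_force: 0.0
```

```bash
python3 st.py
python3 - <<'E'
from fit import *
q=np.array([563.,-244.5,1.62])
t=ctrl.capture("top");s=ctrl.capture("side")
a=cv2.resize(np.array(t["img"][150:250,190:330]),(560,400),interpolation=2)
b=cv2.resize(np.array(s["img"][180:300,230:300]),(233,400),interpolation=2)
save({"img":np.hstack([a,b])},"c8")
for n in("bin_front","bin_middle","bin_rear"):
    for p in(t,s):
        for r in ctrl.landmark_of(n,p)[:2]: print(n,round(r["score"],2),inr(q,onz(p,r["point"],8)).round(1))
E
```

```text
t 16.55 TCP riser [-78.    0.4] [ 566.5 -322.4  138.5] force riser [-0.4  0.8 -0.8] grip 0.5
[[0.867, -0.0, 0.498], [-0.001, -1.0, 0.001], [0.498, -0.001, -0.867]]
j [-0.83  0.88  0.9   0.33  1.76 -0.88]
bin_front 0.93 [167.2   7.1]
bin_front 0.58 [261.6 -12.7]
bin_middle 0.61 [110.4   7.4]
bin_middle 0.7 [122.8  -2.1]
bin_rear 0.81 [54.6 -0.4]
```

View pics/c8.png

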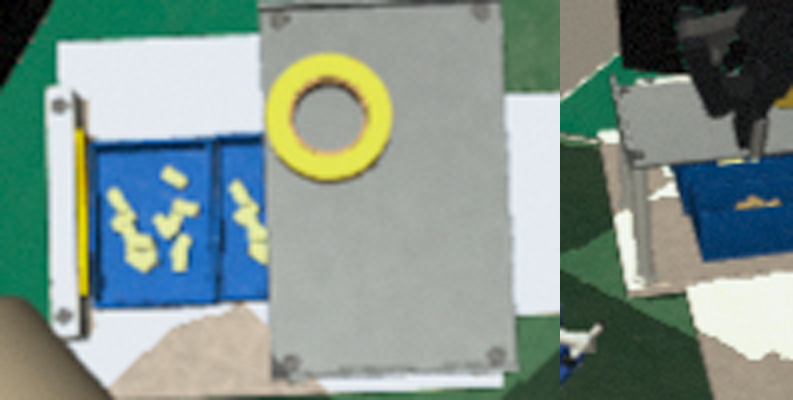

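The row is closed up and square against the pad, with y at about 7, 7 and 0–2 mm. The front bin spans crop (97,140)–(215,300) and touches the yellow pad at column 85. The tool is clear.

```bash
python3 -c "
from rig import ctrl
print(ctrl.finish_job())"
```

```text
the job is handed in; nothing more can be done
None
```

I pushed the row home and handed the job in; the front bin rests against the yellow pad, the bins measured within about 7 mm of the centre line, and the tool was drawn out clear. No verdict came back.

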